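Lid the caddy's cup, then lift the loaded caddy level

TASK

The wooden caddy on the blue tiled shelf is packed with the burnishing stone in its white cup and the mermaid in its seat: put the loose wooden lid on the cup so that it sits flat on the rim, and let go of it. Then pick the caddy up by its handle bar and finish while still holding it, level and still in the air, with its underside about 10 cm above the tiles, the mermaid standing in its seat and the lid on. Leave everything else on the shelf where it is.

Things in the scene. Friction and masses are not known exactly. Their poses are not given: they have to be found in the camera images.
- shelf: low fixed shelf tiled in cobalt-blue glazed ceramic, 460 (x) by 1060 (y) by 30 mm high, lying on the work table; origin at the centre of its underside, so the tiles' top is 30 mm above it
- caddy: loose wooden carrying caddy standing on the shelf, about 0.45 kg empty, 0.7 kg loaded. Board 110 mm (its x) by 250 mm (its y), 12 mm thick; origin at the centre of the board's underside, z up. On the board: a white open cup centred at y = -75 mm, a low dark wooden ring (seat for the mermaid) centred at y = +75 mm, and across the middle (y = 0) an upright handle frame 106 mm wide (along x) and 161 mm high. Empty and loaded it balances close to the handle
- handle: the caddy's handle, fixed to it: a straight dark wooden bar along the caddy's x, 106 mm long, 16 mm thick (along the caddy's y) and 22 mm tall, carried by a 10 mm thick post at each end (86 mm free between them). Origin at the bar's centre, 150 mm above the caddy's underside; axes as the caddy's. Grip across the 16 mm
- cup_mouth (a point): centre of the rim plane of the white cup on the caddy: inside diameter about 62 mm, outside 70 mm, rim 62 mm above the caddy's underside, 75 mm from the handle's mid-plane; axes as the caddy's
- seat (a point): centre of the mermaid's seat on top of the caddy's board (12 mm above its underside): ring of 56 mm inside diameter, 10 mm high; axes as the caddy's
- lid_grip (a point): grip point on the knob of the loose round wooden lid that lies right way up on the shelf. From below: plug 54 mm diameter, 8 mm high (goes into the cup with 4 mm play all round); disc 76 mm diameter, 6 mm thick (rests on the cup's rim); upright dark knob 20 mm diameter, 34 mm tall. This point is on the axis, 36 mm above the plug's underside, 22 mm above the disc's top, 12 mm below the knob's top. With the lid on the cup it is 28 mm above the rim plane. Mass about 60 g
- lid: the same lid; origin at the centre of the plug's underside, z up along the knob
- stone_center (a point): centre of the round clay burnishing stone, 46 mm diameter and 26 mm high, about 70 g, lying loose in the cup, wholly below the rim
- mermaid: red-painted terracotta mermaid, 99 mm tall on a round foot of 48 mm diameter, 0.1 to 0.2 kg, standing loose in the caddy's seat; origin at the centre of its underside
- washer: brass brush washer: open round cup 84 mm diameter, 55 mm high, standing on the shelf, not part of the job; origin at the centre of its underside
- paint_jar: closed green glass paint jar with yellow cap, 60 mm diameter, 70 mm high, on the shelf, not part of the job; origin at the centre of its underside
- stick_jar: glass jar of wooden stirring sticks, 64 mm diameter, about 155 mm high with the sticks, near the shelf's far edge, not part of the job; origin at the centre of its underside
- clay_bird: unpainted terracotta bird, about 85 mm long and 70 mm high, near the shelf's far edge, not part of the job; origin at the centre of its underside
- brush: paint brush, 170 mm long, lying on the shelf, not part of the job; origin at the middle of its underside
Mind the look-alikes: they are no part of the job. What is shaped like the lid but pink or purple is not meant.

How it is judged:
By the outcome, as a careful person would: the job done as asked, in the order asked, and still so for the second after the job is handed in, while the arm keeps its last pose, push and grip.
It also fails if it takes over 56 s, if anything falls off the work surface, if the arm or the gripper's body presses on something with over 40 N, if the wrist force passes 120 N, or if a joint passes its speed limit or range.

ROBOT

A 6-joint arm with a two-finger parallel gripper is mounted at the origin on the work surface. World frame = base frame: x ahead of the robot, y to its left, z up, the work surface at z = 0. Lengths are in m, angles in rad, forces in N, time in s.
With the tool pointing down it reaches from about 0.375 to 0.925 m from the base axis. Payload 5.7 kg.
Tool frame: the origin (TCP) lies at the very end of the fingers, on their centre line; the grasp point (between the pads) lies 19 mm behind it; z points along the fingers, y is the line along which they close (so a half turn about z gives the same grasp; the last joint's range is limited). The gripper opens to 85 mm and grips with 20 to 120 N. Pads are 22 mm wide; open, the fingers measure 114 mm over their backs; the gripper's body (76 mm by 85 mm) begins 54 mm behind the grasp point. The pads swing forward as they close: fully open they stand 13 mm farther back than shut.
Start: joints at [1.131, 0.359, 1.51, -0, 1.272, -0.115], TCP at [0.191, 0.569, 0.231] pointing down, gripper open.
Joint ranges: [-2.97, 2.97], [-1.01, 2.36], [0.21, 2.38], [-0.96, 4.11], [0.2, 2.71], [-2.98, 2.98]. Speed limits (rad/s): [2.39, 2.39, 3.14, 3.14, 3.14, 3.14].

INTERFACE

Orientations are given as a 3x3 rotation matrix whose columns are the frame's x, y, z axes.
In Python, from bench import r, eyes gives the robot as it stands.
- The arm moves only by the tool arm_command, never from a script. Its argument "motion" is a list of rows, each an object with "linear": the shift along the tool's x, y, z in cm, a list of three; "rotation": the turn, a rotation vector about the tool's x, y, z in degrees, a list of three; "hand": the opening, from -1 (shut) to 1 (fully open), so that 0 is half open. A call has 1 to 12 rows; each row is the pose to reach, as a shift and turn from the pose commanded when the call began, along the tool's axes at that moment; what a row does not reach only later rows make up. A row lasts 1/8 s, in which the tool goes at most 62.5 mm and 10.7 degrees, less where a joint would pass 70% of its speed; a pose out of reach is approached as far as the arm can. A call with a gripper value outside its range is refused whole. The fingers move at their own pace and stop on an object; the grip force is fixed at half the most. Time passes only in rows, so rows that repeat a pose let the fingers close. It gives the time, the measured TCP pose, the force, the opening and the grip force at its end, in the units of the state.
- r.get_state(): the state, without advancing time (a new reading comes with each control period).
- eyes.grab_frame(name): name is "side" or "top" or "wrist"; returns a dict with "frame" (420x560x3 uint8, red, green, blue), "range_z" (420x560 float32, m along the optical axis (not along the pixel's ray), 0 where there is no reading), "K" (3x3 intrinsics, pixels), "k1" (the pictures are not rectified: a ray, as slopes to the right and down, at radius r is drawn at 1 + k1 r^2 times it, then the intrinsics apply), "R" (3x3) and "t" (3): a world point X has camera coordinates R X + t. Camera axes: x right, y down, z forward; pixel columns grow to the right and rows downward; lengths in m; the calibration is good to about 2 mm. A picture is of the moment at which its call begins.
- r.sign_off(): hands the job in; it is judged then, once.
The state is a dict: "time": time; "joint_positions": joint angles; "qd": joint speeds; "joint_torque": joint torques, N m; "ee_pos": TCP position; "tcp_rot": TCP orientation; "contact_force": force on the tool from outside, world axes, zero at the start; "wrist_torque": the same for the moment, N m; "finger_gap": finger opening in m; "gripper_force": force on a finger pad.
Only numpy, scipy, OpenCV 4.12 (cv2) and the standard library are available. Lean on these libraries where they do the work, as an engineer would, in place of code of your own. Each camera call takes 0.05 s, during which the arm holds its last target. There are 200 camera calls.

## Working session

There is one attempt and no reset: what is moved stays moved. The work goes in short steps, Python scripts to look and compute and a tool call to move; the robot and the scene stay as the last step left them, time stands still between calls to the robot, and variables do not carry over. Pictures are saved under pics/ and viewed, at most 10 in all, crops included, and the job is handed in when it is done.

Besides the shell and the picture viewer there is one more tool, called after "Request:" as name(argument=value, ...) on one line, values as JSON. arm_command: Moves the arm, as the interface text tells. Its arguments: {"type":"object","properties":{"motion":{"type":"array","items":{"type":"object","properties":{"linear":{"type":"array","items":{"type":"number"}},"rotation":{"type":"array","items":{"type":"number"}},"hand":{"type":"number"}}}}},"required":["motion"]}

```bash
ls; mkdir -p pics; cat > h.py <<'E'
import numpy as np, cv2
from bench import r, eyes
def grab(n):
    f=eyes.grab_frame(n); np.savez(f'{n}.npz',**f); cv2.imwrite(f'pics/{n}_{len(__import__("os").listdir("pics"))}.png',f['frame'][:,:,::-1]); return f
def cloud(f):
    K,k1,R,t=np.array(f['K']),float(f['k1']),np.array(f['R']),np.array(f['t'])
    h,w=f['range_z'].shape; u,v=np.meshgrid(np.arange(w),np.arange(h))
    p=cv2.undistortPoints(np.stack([u,v],-1).reshape(-1,1,2).astype(float),K,np.array([k1,0,0,0.])).reshape(h,w,2)
    z=f['range_z'][...,None]; X=np.concatenate([p*z,z],-1)
    return np.where(z>0,(X-t)@R,np.nan)
E
python3 - <<'E'
from h import *
for n in ['top','side']:
    f=grab(n)
    print(n,f['R'],f['t'],f['K'],f['k1'])
s=r.get_state();print(s)
E
ls pics
```

```text
pics
top [[-0.00670929 -0.99987766  0.01412998]
 [-0.99277667  0.00496761 -0.11987412]
 [ 0.11978926 -0.01483219 -0.99268854]] [-0.16334475  0.47665902  1.44120014] [[458.47215824   0.         285.09750614]
 [  0.         458.47215824 212.62332669]
 [  0.           0.           1.        ]] -0.03983792352122583
side [[ 0.94601343 -0.32412518 -0.00120888]
 [-0.24710027 -0.71877968 -0.649844  ]
 [ 0.20976188  0.61505987 -0.76006665]] [-0.5119191   0.07104898  1.3390698 ] [[433.75731465   0.         284.10384863]
 [  0.         433.75731465 207.02770584]
 [  0.           0.           1.        ]] 0.03473804854465616
{'time': 0.1, 'joint_positions': array([ 1.13088726e+00,  3.59466692e-01,  1.51133355e+00,  6.45318823e-06,
        1.27250813e+00, -1.15096929e-01]), 'qd': array([-0.00311928, -0.00196976, -0.00260519,  0.00010534,  0.00082105,
        0.0006043 ]), 'joint_torque': array([ 7.99900517e-04, -5.28648376e+01, -2.79352176e+01, -3.17572849e-04,
        4.81848198e-03, -3.66809661e-05]), 'ee_pos': array([0.19121575, 0.56806008, 0.23051402]), 'tcp_rot': array([[-9.47710015e-01,  3.19131924e-01, -7.36232902e-04],
       [ 3.19132709e-01,  9.47708770e-01, -1.54974074e-03],
       [ 2.03162632e-04, -1.70366082e-03, -9.99998528e-01]]), 'contact_force': array([-0.41094944,  0.68987244,  1.20344874]), 'wrist_torque': array([ 0.04062182, -0.00488755, -0.01136675]), 'gripper_force': 0.0, 'finger_gap': 0.08551048770716704}
side_1.png
top_0.png
```

View pics/top_0.png

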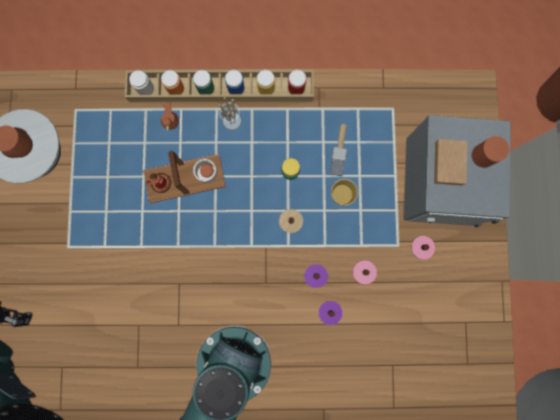

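View pics/side_1.png

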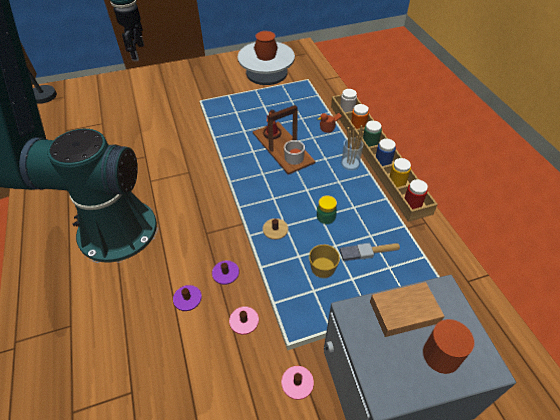

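Candidates for the lid (top view): wooden disc at (291,221), purple at (316,276) and (331,313), and pink at (365,272) and (423,247). I choose (291,221), the only bare wooden one. The caddy's handle is at about (175,170), the cup at (204,171) and the mermaid at (160,182). I'll check the lid in a crop and measure.

```bash
python3 - <<'E'
from h import *
np.set_printoptions(precision=4,suppress=True)
fs={n:dict(np.load(n+'.npz')) for n in ['top','side']}
C={n:cloud(fs[n]) for n in fs}
P=np.concatenate([C[n].reshape(-1,3) for n in fs]);P=P[~np.isnan(P).any(1)]
for n in fs: np.save(n+'_c.npy',C[n])
# lid
for n in fs:
    c=C[n]; cen=c[221,291] if n=='top' else c[228,275]
    print(n,'px',cen, 'tiles', np.nanmedian(c[...,2][(c[...,0]>.4)&(c[...,0]<.7)&(c[...,2]<.05)&(c[...,2]>.02)]))
t=C['top'][221,291]
def near(c,xy,rad): 
    p=c.reshape(-1,3); return p[np.hypot(p[:,0]-xy[0],p[:,1]-xy[1])<rad]
for n in fs:
    p=near(C[n],t,.06); k=p[p[:,2]>.058]; d=p[(p[:,2]>.038)&(p[:,2]<.05)]
    print(n,'knob',len(k),k.mean(0),k.max(0),'disc',len(d),(d.max(0)+d.min(0))/2,d.max(0)-d.min(0))
# caddy handle
h=C['top'][172,175];print('h',h)
cz=C['top'][178,190]
for n in fs:
    p=near(C[n],cz,.2); b=p[(p[:,2]>.165)&(p[:,2]<.2)]
    (c,s,a)=cv2.minAreaRect((b[:,:2]*1000).astype(np.float32)); print(n,'bar',len(b),np.median(b,0),b[:,2].max(),c,s,a)
    bd=p[(p[:,2]>.036)&(p[:,2]<.05)]; print('board',len(bd),cv2.minAreaRect((bd[:,:2]*1000).astype(np.float32)))
    cu=near(C[n],C['top'][171,204],.06); cu=cu[(cu[:,2]>.085)&(cu[:,2]<.098)]; print('rim',len(cu),(cu.max(0)+cu.min(0))/2,cu.max(0)-cu.min(0))
im=fs['side']['frame'][:,:,::-1]
a=cv2.resize(im[200:260,240:330],(540,360),interpolation=3); cv2.imwrite('pics/lidcrop.png',a)
E
```

```text
top px [ 0.4441 -0.1836  0.0737] tiles 0.02923400176306594
side px [ 0.4466 -0.1939  0.0596] tiles 0.03102366502298324
top knob 33 [ 0.4483 -0.1849  0.0757] [ 0.4563 -0.1774  0.0822] disc 375 [ 0.4571 -0.1846  0.0438] [0.0903 0.0701 0.0116]
side knob 57 [ 0.4492 -0.188   0.0729] [ 0.4589 -0.1761  0.0824] disc 355 [ 0.4508 -0.1855  0.044 ] [0.0748 0.0777 0.0118]
h [0.5762 0.1534 0.189 ]
  return _methods._mean(a, axis=axis, dtype=dtype,
  ret = um.true_divide(
Traceback (most recent call last):
ValueError: zero-size array to reduction operation maximum which has no identity
```

```bash
python3 - <<'E'
from h import *
np.set_printoptions(precision=4,suppress=True)
fs={n:dict(np.load(n+'.npz')) for n in ['top','side']}
C={n:np.load(n+'_c.npy') for n in fs}
def near(c,xy,rad): 
    p=c.reshape(-1,3); return p[np.hypot(p[:,0]-xy[0],p[:,1]-xy[1])<rad]
cz=(.566,.14)
for n in fs:
    p=near(C[n],cz,.16); b=p[(p[:,2]>.165)&(p[:,2]<.2)&(np.hypot(p[:,0]-.566,p[:,1]-.153)<.08)]
    print(n,'bar',len(b),np.median(b,0),b[:,2].max(),cv2.minAreaRect((b[:,:2]*1000).astype(np.float32)))
    tb=b[b[:,2]>.182]; print('bartop',len(tb),cv2.minAreaRect((tb[:,:2]*1000).astype(np.float32)))
    bd=p[(p[:,2]>.036)&(p[:,2]<.05)]; print('board',len(bd),cv2.minAreaRect((bd[:,:2]*1000).astype(np.float32)))
    cu=near(C[n],(.57,.065),.06); cu=cu[(cu[:,2]>.085)&(cu[:,2]<.098)]; print('rim',len(cu),(cu.max(0)+cu.min(0))/2,cu.max(0)-cu.min(0))
im=fs['side']['frame'][:,:,::-1]; A=cv2.resize(im[200:260,240:320],(480,360),interpolation=3)
im=fs['top']['frame'][:,:,::-1]; B=cv2.resize(im[145:205,130:240],(660,360)[::1],interpolation=3)
cv2.imwrite('pics/crop.png',cv2.resize(np.hstack([A,B[:,:]]),(800,253)))
E
```

```text
top bar 248 [0.5872 0.1565 0.1889] 0.19653978290322835 ((589.7866821289062, 158.39382934570312), (108.97722625732422, 17.06577491760254), 12.430859565734863)
bartop 210 ((588.9840698242188, 158.22573852539062), (107.3372802734375, 17.048574447631836), 12.430859565734863)
board 1705 ((580.9327392578125, 135.295166015625), (307.6095275878906, 271.11993408203125), 55.11802673339844)
rim 53 [0.5992 0.084  0.0911] [0.057  0.0661 0.0121]
side bar 251 [0.5861 0.1541 0.188 ] 0.19672502629130922 ((590.6917724609375, 160.53262329101562), (108.07791137695312, 25.195777893066406), 11.42839241027832)
bartop 168 ((589.6828002929688, 157.4828643798828), (105.02908325195312, 24.921276092529297), 15.800211906433105)
board 1026 ((564.2864379882812, 153.78439331054688), (288.90057373046875, 260.0301513671875), 8.99641227722168)
rim 73 [0.5999 0.0832 0.091 ] [0.0561 0.0688 0.0111]
```

View pics/crop.png

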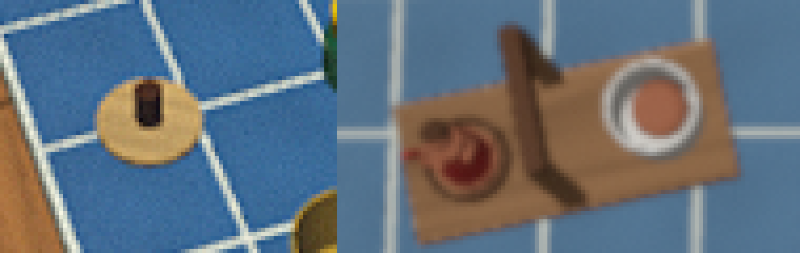

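The crop confirms the bare wooden lid with its dark knob. In the right half, the cup with the stone is on the right of the caddy and the mermaid is in its seat on the left. Next I move above the lid, turning the fingers to close along the caddy's y.

Request:
arm_command(motion=[{"linear": [-6, -4, 0], "rotation": [0, 0, -10], "hand": 1}, {"linear": [-12, -8, 0], "rotation": [0, 0, -20], "hand": 1}, {"linear": [-18, -12, 0], "rotation": [0, 0, -31], "hand": 1}, {"linear": [-23, -15.5, 0], "rotation": [0, 0, -31], "hand": 0.2}, {"linear": [-28, -19, 0], "rotation": [0, 0, -31], "hand": 0.2}, {"linear": [-31, -24.5, 0], "rotation": [0, 0, -31], "hand": 0.2}, {"linear": [-34, -30, 0], "rotation": [0, 0, -31], "hand": 0.2}, {"linear": [-36.5, -35.5, 0], "rotation": [0, 0, -31], "hand": 0.2}, {"linear": [-39, -41, 1], "rotation": [0, 0, -31], "hand": 0.2}, {"linear": [-41.5, -46.5, 2], "rotation": [0, 0, -31], "hand": 0.2}, {"linear": [-44, -52, 3], "rotation": [0, 0, -31], "hand": 0.2}, {"linear": [-46.5, -58, 3], "rotation": [0, 0, -31], "hand": 0.2}])

```text
time: 1.6
ee_pos: [0.4443, -0.1044, 0.2018]
tcp_rot: [[-0.977, -0.214, -0.001], [-0.214, 0.977, 0.0], [0.001, 0.001, -1.0]]
contact_force: [1.2, 0.6, 0.4]
finger_gap: 0.0514
gripper_force: 0.0
```

Request:
arm_command(motion=[{"linear": [0.7, -4, 0], "rotation": [0, 0, 0], "hand": 0}, {"linear": [1.3, -8.1, 0], "rotation": [0, 0, 0], "hand": 0}, {"linear": [1.3, -8.1, 0], "rotation": [0, 0, 0], "hand": 0}, {"linear": [1.3, -8.1, 0], "rotation": [0, 0, 0], "hand": 0}])

```text
time: 2.1
ee_pos: [0.449, -0.1839, 0.2021]
tcp_rot: [[-0.977, -0.214, -0.001], [-0.214, 0.977, 0.001], [0.001, 0.001, -1.0]]
contact_force: [-1.1, -0.3, 0.9]
finger_gap: 0.0429
gripper_force: 0.0
```

```bash
python3 - <<'E'
from h import *
np.set_printoptions(precision=4,suppress=True)
f=grab('wrist'); c=cloud(f); np.save('w1.npy',c)
s=r.get_state(); print(s['ee_pos'],s['tcp_rot'],s['finger_gap'],-f['R'].T@f['t'])
p=c.reshape(-1,3); p=p[np.hypot(p[:,0]-.449,p[:,1]+.186)<.055]
k=p[(p[:,2]>.06)&(p[:,2]<.09)]; d=p[(p[:,2]>.039)&(p[:,2]<.05)]
for q in (k,d): print(len(q),np.median(q,0),cv2.minEnclosingCircle((q[:,:2]*1000).astype(np.float32)))
E
ls pics
```

```text
[ 0.449  -0.1834  0.2022] [[-0.9766 -0.2148 -0.0011]
 [-0.2148  0.9766  0.001 ]
 [ 0.0008  0.0012 -1.    ]] 0.04270360696845241 [ 0.3791 -0.1985  0.3447]
405 [ 0.4465 -0.1827  0.0777] ((448.516357421875, -182.1894989013672), 9.976638793945312)
3631 [ 0.4446 -0.1834  0.044 ] ((448.6650085449219, -182.25413513183594), 37.960960388183594)
crop.png
side_1.png
top_0.png
wrist_3.png
```

Request:
arm_command(motion=[{"linear": [0, 0.1, 5], "rotation": [0, 0, 0], "hand": 0}, {"linear": [0, 0.1, 10], "rotation": [0, 0, 0], "hand": 0}, {"linear": [0, 0.1, 13.5], "rotation": [0, 0, 0], "hand": 0}, {"linear": [0, 0.1, 15.3], "rotation": [0, 0, 0], "hand": 0}, {"linear": [0, 0.1, 15.3], "rotation": [0, 0, 0], "hand": 0}, {"linear": [0, 0.1, 15.3], "rotation": [0, 0, 0], "hand": -1}, {"linear": [0, 0.1, 15.3], "rotation": [0, 0, 0], "hand": -1}, {"linear": [0, 0.1, 15.3], "rotation": [0, 0, 0], "hand": -1}, {"linear": [0, 0.1, 15.3], "rotation": [0, 0, 0], "hand": -1}, {"linear": [0, 0.1, 15.3], "rotation": [0, 0, 0], "hand": -1}])

```text
time: 3.4
ee_pos: [0.4502, -0.1836, 0.0506]
tcp_rot: [[-0.977, -0.214, 0.002], [-0.214, 0.977, -0.001], [-0.002, -0.001, -1.0]]
contact_force: [0.9, 2.5, 7.4]
finger_gap: 0.0184
gripper_force: 58.9
```

Request:
arm_command(motion=[{"linear": [0, 0, -3], "rotation": [0, 0, 0], "hand": -1}, {"linear": [0, 0, -8], "rotation": [0, 0, 0], "hand": -1}, {"linear": [0, 1, -13], "rotation": [0, 0, 0], "hand": -1}, {"linear": [-3, 5, -17], "rotation": [0, 0, 0], "hand": -1}, {"linear": [-7, 9, -19], "rotation": [0, 0, 0], "hand": -1}, {"linear": [-11, 13.5, -19], "rotation": [0, 0, 0], "hand": -1}, {"linear": [-15, 17.5, -19], "rotation": [0, 0, 0], "hand": -1}, {"linear": [-15, 17.5, -19], "rotation": [0, 0, 0], "hand": -1}, {"linear": [-15, 17.5, -19], "rotation": [0, 0, 0], "hand": -1}, {"linear": [-15, 17.5, -19], "rotation": [0, 0, 0], "hand": -1}])

```text
time: 4.65
ee_pos: [0.5575, 0.0184, 0.2394]
tcp_rot: [[-0.977, -0.213, -0.001], [-0.213, 0.977, -0.0], [0.001, -0.0, -1.0]]
contact_force: [-0.8, 0.5, -1.0]
finger_gap: 0.0183
gripper_force: 58.8
```

```bash
python3 - <<'E'
from h import *
np.set_printoptions(precision=4,suppress=True)
f=grab('wrist'); c=cloud(f); np.save('w2.npy',c)
s=r.get_state(); print(s['ee_pos'],s['tcp_rot'][:,2],s['finger_gap'],-f['R'].T@f['t'],f['R'],f['t'])
p=c.reshape(-1,3)
q=p[np.hypot(p[:,0]-.603,p[:,1]-.085)<.06]; q=q[(q[:,2]>.087)&(q[:,2]<.097)]
print('rim',len(q),np.median(q,0),cv2.minEnclosingCircle((q[:,:2]*1000).astype(np.float32)))
b=p[(np.hypot(p[:,0]-.589,p[:,1]-.158)<.07)&(p[:,2]>.185)&(p[:,2]<.2)]; print('bar',len(b)); 
if len(b): print(np.median(b,0),cv2.minAreaRect((b[:,:2]*1000).astype(np.float32)))
E
```

```text
[0.5576 0.0183 0.2395] [-0.0005 -0.0004 -1.    ] 0.018039306582643473 [0.4875 0.004  0.3821] [[-0.2126  0.9771  0.    ]
 [ 0.9395  0.2044  0.2748]
 [ 0.2685  0.0585 -0.9615]] [ 0.0997 -0.5639  0.2362]
rim 354 [0.5977 0.1128 0.0917] ((601.5040283203125, 94.80030059814453), 33.822486877441406)
bar 2185
[0.5673 0.1538 0.1906] ((572.18994140625, 156.5027313232422), (74.28675842285156, 16.846263885498047), 12.104418754577637)
```

View pics/wrist_4.png

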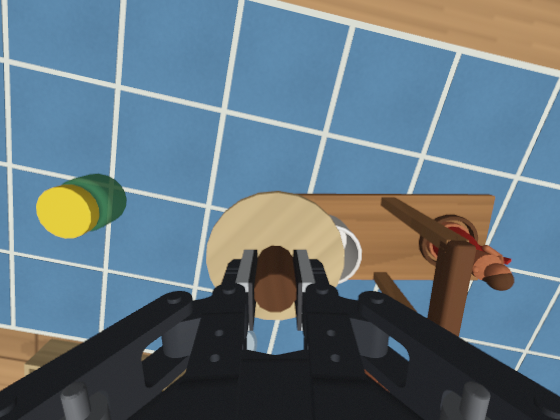

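The wrist view shows the lid level in the fingers at (275,250), the cup half hidden at (345,250) and the bar at (455,280). I back off a little so the whole cup can be seen.

Request:
arm_command(motion=[{"linear": [1, -4, 0], "rotation": [0, 0, 0], "hand": -1}, {"linear": [2, -6, 0], "rotation": [0, 0, 0], "hand": -1}, {"linear": [2, -6, 0], "rotation": [0, 0, 0], "hand": -1}, {"linear": [2, -6, 0], "rotation": [0, 0, 0], "hand": -1}])

```text
time: 5.2
ee_pos: [0.5515, -0.0435, 0.2396]
tcp_rot: [[-0.977, -0.213, 0.0], [-0.213, 0.977, 0.0], [-0.0, 0.0, -1.0]]
contact_force: [0.1, -0.2, -0.6]
finger_gap: 0.0179
gripper_force: 58.9
```

```bash
python3 - <<'E'
from h import *
from scipy.optimize import least_squares
np.set_printoptions(precision=4,suppress=True)
f=grab('wrist'); c=cloud(f); np.save('w3.npy',c)
s=r.get_state(); e=s['ee_pos']; print(e,s['tcp_rot'],s['finger_gap'])
p=c.reshape(-1,3)
q=p[np.hypot(p[:,0]-.603,p[:,1]-.086)<.045]; q=q[(q[:,2]>.0895)&(q[:,2]<.095)]
o=least_squares(lambda v:np.hypot(q[:,0]-v[0],q[:,1]-v[1])-.033,[.6,.085],loss='soft_l1',f_scale=.002).x
print('rim',len(q),np.median(q,0),o,cv2.minEnclosingCircle((q[:,:2]*1000).astype(np.float32)))
b=p[(np.hypot(p[:,0]-.589,p[:,1]-.158)<.08)&(p[:,2]>.185)&(p[:,2]<.2)]; print('bar',len(b)); 
if len(b): print(np.median(b,0),cv2.minAreaRect((b[:,:2]*1000).astype(np.float32)))
# lid in hand
l=p[np.hypot(p[:,0]-e[0],p[:,1]-e[1])<.05]; d=l[(l[:,2]>e[2]-.012)&(l[:,2]<e[2]-.002)]
A=np.c_[d[:,:2],np.ones(len(d))]; g=np.linalg.lstsq(A,d[:,2],rcond=None)[0]
print('lid',len(d),np.median(d,0),'slope',g[:2],'fit z at tcp',g@[e[0],e[1],1]-e[2],np.array(cv2.minEnclosingCircle((d[:,:2]*1000).astype(np.float32))[0])-e[:2]*1000)
E
```

```text
[ 0.5516 -0.0431  0.2396] [[-0.9768 -0.214   0.0001]
 [-0.214   0.9768  0.0003]
 [-0.0002  0.0003 -1.    ]] 0.01851012039352009
rim 624 [0.5943 0.0855 0.0917] [0.6036 0.0865] ((603.2235717773438, 86.88968658447266), 35.5788688659668)
bar 2700
[0.5746 0.1548 0.1905] ((580.5137939453125, 158.19874572753906), (91.86512756347656, 17.90860366821289), 12.455626487731934)
lid 8091 [ 0.5347 -0.0466  0.2329] slope [0.0036 0.0022] fit z at tcp -0.006641525963473338 [-1.4496  0.1029]
```

View pics/wrist_5.png

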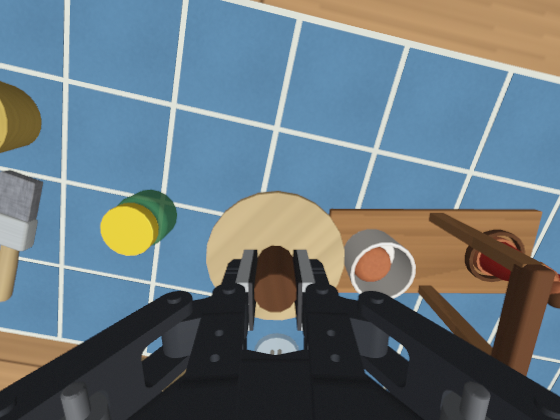

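The cup is clear at (378,265). Its mouth is at (0.6036, 0.0867) and the lid is level in the hand. I move above the mouth and partway down.

Request:
arm_command(motion=[{"linear": [-2.5, 4, 0], "rotation": [0, 0, 0], "hand": -1}, {"linear": [-5.5, 8, 0], "rotation": [0, 0, 0], "hand": -1}, {"linear": [-8, 11.5, 0], "rotation": [0, 0, 0], "hand": -1}, {"linear": [-8, 11.5, 3], "rotation": [0, 0, 0], "hand": -1}, {"linear": [-8, 11.5, 7], "rotation": [0, 0, 0], "hand": -1}, {"linear": [-8, 11.5, 10], "rotation": [0, 0, 0], "hand": -1}, {"linear": [-8, 11.5, 11], "rotation": [0, 0, 0], "hand": -1}, {"linear": [-8, 11.5, 11], "rotation": [0, 0, 0], "hand": -1}, {"linear": [-8, 11.5, 11], "rotation": [0, 0, 0], "hand": -1}])

```text
time: 6.38
ee_pos: [0.6063, 0.0864, 0.1309]
tcp_rot: [[-0.977, -0.215, 0.002], [-0.215, 0.977, 0.0], [-0.002, -0.001, -1.0]]
contact_force: [0.7, 0.0, -0.8]
finger_gap: 0.0181
gripper_force: 58.9
```

Request:
arm_command(motion=[{"linear": [0.1, 0, 0.5], "rotation": [0, 0, 0], "hand": -1}, {"linear": [0.1, 0, 1.2], "rotation": [0, 0, 0], "hand": -1}, {"linear": [0.1, 0, 1.7], "rotation": [0, 0, 0], "hand": -1}, {"linear": [0.1, 0, 2.1], "rotation": [0, 0, 0], "hand": -1}, {"linear": [0.1, 0, 2.4], "rotation": [0, 0, 0], "hand": -1}, {"linear": [0.1, 0, 2.5], "rotation": [0, 0, 0], "hand": -1}, {"linear": [0.1, 0, 2.5], "rotation": [0, 0, 0], "hand": -1}])

```text
time: 7.25
ee_pos: [0.6041, 0.0859, 0.1048]
tcp_rot: [[-0.977, -0.215, -0.0], [-0.215, 0.977, -0.0], [0.0, -0.0, -1.0]]
contact_force: [-2.3, -0.0, 3.2]
finger_gap: 0.0186
gripper_force: 59.4
```

The lid is down with light contact at the expected height. I release it and lift off.

Request:
arm_command(motion=[{"linear": [0, 0, 0], "rotation": [0, 0, 0], "hand": -0.3}, {"linear": [0, 0, 0], "rotation": [0, 0, 0], "hand": 0}, {"linear": [0, 0, 0], "rotation": [0, 0, 0], "hand": 0}, {"linear": [0, 0, -1], "rotation": [0, 0, 0], "hand": 0}, {"linear": [0, 0, -4], "rotation": [0, 0, 0], "hand": 0}, {"linear": [0, 0, -9], "rotation": [0, 0, 0], "hand": 0}, {"linear": [0, -4, -14], "rotation": [0, 0, 0], "hand": 0}, {"linear": [2, -5, -16], "rotation": [0, 0, 0], "hand": 0}, {"linear": [4, -5, -16], "rotation": [0, 0, 0], "hand": 0}, {"linear": [4, -5, -16], "rotation": [0, 0, 0], "hand": 0}, {"linear": [4, -5, -16], "rotation": [0, 0, 0], "hand": 0}])

```text
time: 8.62
ee_pos: [0.5764, 0.0288, 0.2647]
tcp_rot: [[-0.977, -0.215, 0.001], [-0.215, 0.977, 0.0], [-0.001, -0.0, -1.0]]
contact_force: [0.5, 0.3, -0.7]
finger_gap: 0.0424
gripper_force: 0.0
```

```bash
python3 - <<'E'
from h import *
np.set_printoptions(precision=4,suppress=True)
f=grab('wrist'); c=cloud(f)
s=r.get_state(); e=s['ee_pos']; print(e,s['tcp_rot'],s['finger_gap'])
p=c.reshape(-1,3)
d=p[(np.hypot(p[:,0]-.603,p[:,1]-.0865)<.045)&(p[:,2]>.09)&(p[:,2]<.106)]
A=np.c_[d[:,:2]-[.6036,.0867],np.ones(len(d))]; g=np.linalg.lstsq(A,d[:,2],rcond=None)[0]
print('lid',len(d),np.median(d,0),'plane',g,cv2.minEnclosingCircle((d[:,:2]*1000).astype(np.float32)))
b=p[(np.hypot(p[:,0]-.589,p[:,1]-.158)<.08)&(p[:,2]>.185)&(p[:,2]<.2)]
if len(b): print('bar',len(b),np.median(b,0),cv2.minAreaRect((b[:,:2]*1000).astype(np.float32)))
E
```

```text
[0.5765 0.0288 0.2644] [[-0.9767 -0.2148  0.0003]
 [-0.2148  0.9767  0.    ]
 [-0.0003 -0.     -1.    ]] 0.04260806476782868
lid 2946 [0.596  0.0805 0.0982] plane [0.0029 0.0021 0.0982] ((602.7833251953125, 86.0757064819336), 38.02063751220703)
bar 2108 [0.5721 0.1554 0.1906] ((576.7916870117188, 157.718994140625), (82.92571258544922, 16.350574493408203), 12.18488597869873)
```

View pics/wrist_6.png

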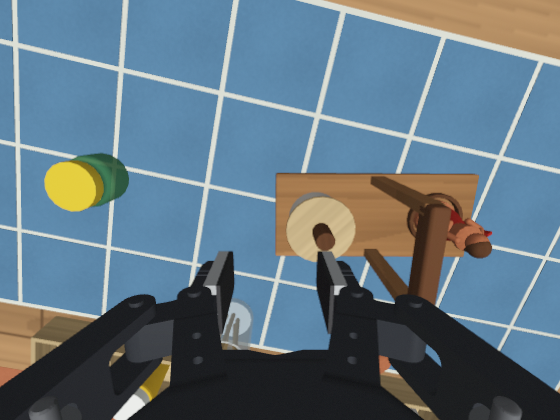

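The lid lies flat on the cup at (320,228): top at z = 0.098, slope under 0.3°. The bar centre is at (0.588, 0.160), so I move above it.

Request:
arm_command(motion=[{"linear": [-1, 4, 0], "rotation": [0, 0, 0], "hand": 0.1}, {"linear": [-2.5, 8.5, 0], "rotation": [0, 0, 0], "hand": 0.1}, {"linear": [-3.9, 12.5, 0], "rotation": [0, 0, 0], "hand": 0.1}, {"linear": [-3.9, 12.5, 2], "rotation": [0, 0, 0], "hand": 0.1}, {"linear": [-3.9, 12.5, 4], "rotation": [0, 0, 0], "hand": 0.1}, {"linear": [-3.9, 12.5, 4], "rotation": [0, 0, 0], "hand": 0.1}, {"linear": [-3.9, 12.5, 4], "rotation": [0, 0, 0], "hand": 0.1}])

```text
time: 9.55
ee_pos: [0.5878, 0.1592, 0.2248]
tcp_rot: [[-0.977, -0.215, 0.0], [-0.215, 0.977, -0.0], [-0.0, -0.0, -1.0]]
contact_force: [-0.1, -0.3, -0.4]
finger_gap: 0.0468
gripper_force: 0.0
```

Request:
arm_command(motion=[{"linear": [0, 0.1, 2.5], "rotation": [0, 0, 0], "hand": 0.1}, {"linear": [0, 0.1, 5], "rotation": [0, 0, 0], "hand": 0.1}, {"linear": [0, 0.1, 6.4], "rotation": [0, 0, 0], "hand": 0.1}, {"linear": [0, 0.1, 6.4], "rotation": [0, 0, 0], "hand": 0.1}, {"linear": [0, 0.1, 6.4], "rotation": [0, 0, 0], "hand": -0.4}, {"linear": [0, 0.1, 6.4], "rotation": [0, 0, 0], "hand": -0.5}, {"linear": [0, 0.1, 6.4], "rotation": [0, 0, 0], "hand": -0.6}, {"linear": [0, 0.1, 6.4], "rotation": [0, 0, 0], "hand": -0.7}, {"linear": [0, 0.1, 6.4], "rotation": [0, 0, 0], "hand": -1}, {"linear": [0, 0.1, 6.4], "rotation": [0, 0, 0], "hand": -1}, {"linear": [0, 0.1, 6.4], "rotation": [0, 0, 0], "hand": -1}, {"linear": [0, 0.1, 6.4], "rotation": [0, 0, 0], "hand": -1}])

```text
time: 11.05
ee_pos: [0.5876, 0.1598, 0.1614]
tcp_rot: [[-0.977, -0.215, 0.002], [-0.215, 0.977, -0.0], [-0.002, -0.001, -1.0]]
contact_force: [-1.5, -2.0, 5.7]
finger_gap: 0.0153
gripper_force: 60.3
```

Firmly gripped. I lift gently, 10 cm.

Request:
arm_command(motion=[{"linear": [0, 0, -0.2], "rotation": [0, 0, 0], "hand": -1}, {"linear": [0, 0, -0.6], "rotation": [0, 0, 0], "hand": -1}, {"linear": [0, 0, -1.2], "rotation": [0, 0, 0], "hand": -1}, {"linear": [0, 0, -2], "rotation": [0, 0, 0], "hand": -1}, {"linear": [0, 0, -3], "rotation": [0, 0, 0], "hand": -1}, {"linear": [0, 0, -4], "rotation": [0, 0, 0], "hand": -1}, {"linear": [0, 0, -5], "rotation": [0, 0, 0], "hand": -1}, {"linear": [0, 0, -6], "rotation": [0, 0, 0], "hand": -1}, {"linear": [0, 0, -7], "rotation": [0, 0, 0], "hand": -1}, {"linear": [0, 0, -8], "rotation": [0, 0, 0], "hand": -1}, {"linear": [0, 0, -8.8], "rotation": [0, 0, 0], "hand": -1}, {"linear": [0, 0, -9.4], "rotation": [0, 0, 0], "hand": -1}])

```text
time: 12.55
ee_pos: [0.587, 0.16, 0.255]
tcp_rot: [[-0.977, -0.215, 0.0], [-0.215, 0.977, -0.0], [-0.0, -0.0, -1.0]]
contact_force: [-0.1, -0.2, -7.5]
finger_gap: 0.0151
gripper_force: 58.6
```

Request:
arm_command(motion=[{"linear": [0, 0, -0.4], "rotation": [0, 0, 0], "hand": -1}, {"linear": [0, 0, -0.6], "rotation": [0, 0, 0], "hand": -1}, {"linear": [0, 0, -0.6], "rotation": [0, 0, 0], "hand": -1}, {"linear": [0, 0, -0.6], "rotation": [0, 0, 0], "hand": -1}, {"linear": [0, 0, -0.6], "rotation": [0, 0, 0], "hand": -1}, {"linear": [0, 0, -0.6], "rotation": [0, 0, 0], "hand": -1}])

```text
time: 13.3
ee_pos: [0.5868, 0.16, 0.2603]
tcp_rot: [[-0.977, -0.215, -0.0], [-0.215, 0.977, -0.0], [0.0, -0.0, -1.0]]
contact_force: [0.2, -0.3, -7.4]
finger_gap: 0.0149
gripper_force: 58.6
```

```bash
python3 - <<'E'
from h import *
np.set_printoptions(precision=4,suppress=True)
for n in ['side','wrist']:
    f=grab(n); p=cloud(f).reshape(-1,3)
    d=p[(np.hypot(p[:,0]-.603,p[:,1]-.0865)<.042)&(p[:,2]>.19)&(p[:,2]<.21)]
    v=p-[.5876,.1600,0]; x=v[:,:2]@[.977,.2148]; y=v[:,:2]@[-.2148,.977]
    m=(abs(x)<.05)&(abs(y)<.12)&(p[:,2]>.12)&(p[:,2]<.165)&~((np.hypot(x,y+.075)<.04)|(np.hypot(x,y-.075)<.036))&(abs(y)>.01)
    for nm,q,k in (('lid',np.c_[d[:,:2]-[.603,.0865],np.ones(len(d))],d[:,2]),('board(cx,cy)',np.c_[x[m],y[m],np.ones(m.sum())],p[m,2])):
        if len(k)>20:
            ok=abs(k-np.median(k))<.006; print(n,nm,len(k),np.linalg.lstsq(q[ok],k[ok],rcond=None)[0])
s=r.get_state(); print(s['time'],s['ee_pos'],s['contact_force'],s['wrist_torque'],s['finger_gap'],s['gripper_force'],abs(s['qd']).max())
E
ls pics
```

```text
side lid 283 [-0.0008  0.0094  0.1992]
side board(cx,cy) 507 [-0.0013  0.0014  0.1433]
wrist lid 6975 [ 0.0012 -0.0018  0.1969]
wrist board(cx,cy) 10620 [-0.002   0.0019  0.1409]
13.4 [0.5869 0.16   0.2604] [ 0.0282 -0.0485 -7.147 ] [ 0.0772  0.0602 -0.073 ] 0.014729350161374612 58.57343316078186 0.0012391613074236015
crop.png
side_1.png
side_7.png
top_0.png
wrist_3.png
wrist_4.png
wrist_5.png
wrist_6.png
wrist_8.png
```

View pics/side_7.png

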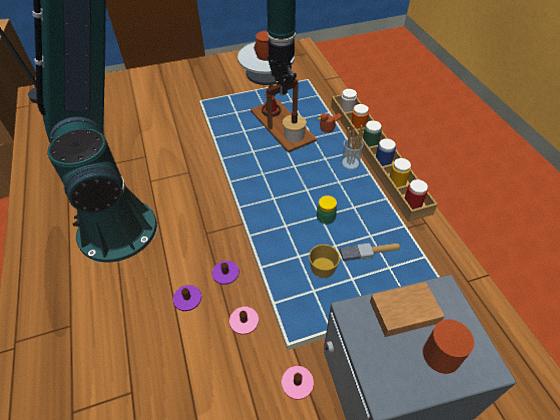

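View pics/wrist_8.png

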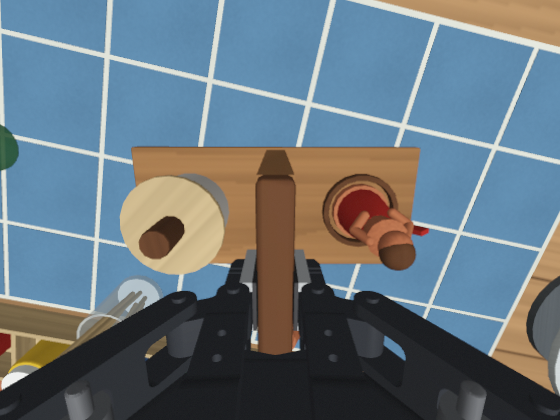

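The caddy hangs level. The lid is on the cup at (175,225) in the wrist view, the mermaid stands in its seat at (362,212), and everything else is where it was. I hand in.

```bash
python3 -c "
from bench import r
print(r.sign_off())"
```

```text
the job is handed in; nothing more can be done
None
```

The job is handed in at about 13.4 s: the lid sits flat on the cup, and the arm holds the caddy by its handle, level and still, about 10 cm above the tiles, with the mermaid in its seat.

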